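Index the bench magnifier over to the breadboard

TASK

Swing the bench magnifier one hole, to the side where the small white breadboard lies: hook the fingertips under the pull ring of the arm's spring index pin from inside the ring, lift the pin out of its hole, swing the arm, and let the pin spring fully home in that next hole, so that the lens stands locked over the breadboard. Do not pinch or grip the ring or anything else, and leave the loose things on the bench where they are.

Things in the scene. Friction and masses are not known exactly. Their poses are not given: they have to be found in the camera images.
- ring_center (a point): centre of the steel pull ring standing upright on the index pin: inner diameter 60 mm, wire 5 mm, centre 116.5 mm above the table when the pin is home. It does not turn on the pin; moves with pin and arm. x: level, along the arm from pivot to lens, the axis of the ring's opening (a fingertip enters along x from either side, tilted down); y: towards positive swing; z up
- pin_guide (a point): top of the round guide (22 mm wide) on the arm in which the pin slides, under the ring, 72 mm above the table and 130 mm from the pivot axis; same axes as the ring. Between it and the ring's lower edge is a 14 mm wide collar. The arm's upper face is at 54 mm
- index_pin (a joint): height of the spring pin in m: 0 home in a hole, 0.010 tip clear of the hole (it rests there if let go between holes), 0.022 upper stop. The spring pulls it down with 3 N at 0, 6.5 N at the stop. Pin 8 mm thick, round tip, holes 10 mm: pushed along the plate it drops into the next hole by itself and stops the arm
- swing_arm (a joint): swing of the arm about its upright pivot in rad, positive counter-clockwise from above; 0 at the start (middle hole). The index plate has five holes, at -0.785, -0.393, 0, 0.393 and 0.785. The arm stays where it is left and takes about 1 N at the ring to swing with the pin lifted. End stops at 0.82 either way
- pivot (a point): top of the arm's pivot, 66 mm above the table, on the upright swing axis; the pin and ring stand 130 mm from this axis, the lens centre 195 mm. Axes are those of the stand, fixed to the table: x as the arm points at joint value 0, away from the robot. Index plate 220 mm across, upper face at 42 mm; nothing of the stand is higher than 66 mm but guide, pin and ring
- lens_center (a point): centre of the round magnifier lens at the end of the arm, 84 mm across its frame, 8 mm thick, 50 mm above the table
- breadboard: small white breadboard, 47 x 35 x 9 mm, loose on the table, one hole's swing to the left or to the right of the lens, 195 mm from the pivot; origin at the centre of its underside
- relay_board: small dark circuit board with a black relay and terminal blocks, 50 x 26 x 18 mm, loose on the table on the other side of the lens; origin at the centre of its underside
- gear_motor: small gear motor, 60 x 22 x 19 mm, loose on the table below the lens at the start; origin at the centre of the underside
- driver: screwdriver, 150 mm long, lying loose on the table beside the stand; origin on the tool, level with the table
- solder_reel: grey reel, 52 mm across and 30 mm high, standing loose on the table on the other side of the stand; origin at the centre of its underside
- multimeter: white hand multimeter lying on its back, 150 x 75 x 40 mm, loose, right of the work; origin at the centre of its underside
- screw_jar: clear screw jar with a grey cap, 52 mm across and 60 mm high, loose, left of the work; origin at the centre of its underside
- robot_wheel: small rubber robot wheel lying flat, 64 mm across and 28 mm high, loose, far right of the work; origin at the centre of its underside

How it is judged (in metres and radians):
On the way, in this order (a step that is already met when the one before it is completed fails the run):
1. the fingertips lift the pin out of its hole by the ring (value of joint index_pin above 0.009 m and contact force between the fingers and index_pin above 1 N), for 0.1 s.
2. the arm is swung so that the lens comes over the breadboard (horizontal distance between lens_center and breadboard below 0.03 m), for 0.1 s.
At the end, for the whole second after the job is handed in: The pin is fully home (within 2 mm) in the next hole on the breadboard's side, the lens centre stands within 20 mm of the breadboard's centre seen from above, and the arm is at rest (value of joint index_pin below 0.002 m and horizontal distance between lens_center and breadboard below 0.02 m and velocity of joint swing_arm between -0.03 and 0.03 rad/s); the robot touches nothing.
It fails at once if the ring is pinched or forced (more than 38 N between fingers and pin) (contact force between the fingers and index_pin above 38 N).
It fails at once if a loose thing on the bench is moved more than 15 mm or lifted (distance of any of relay_board, gear_motor, driver, solder_reel, multimeter, screw_jar, robot_wheel, breadboard from where it was at the start of the episode above 0.015 m).
It also fails if it takes over 42 s, if anything falls off the work surface, if the arm or the gripper's body presses on something with over 40 N, if the wrist force passes 120 N, or if a joint passes its speed limit or range.

ROBOT

A 6-joint arm with a two-finger parallel gripper is mounted at the origin on the work surface. World frame = base frame: x ahead of the robot, y to its left, z up, the work surface at z = 0. Lengths are in mm, angles in rad, forces in N, time in s.
With the tool pointing down it reaches from about 350 to 775 mm from the base axis. Payload 7.3 kg.
Tool frame: the origin (TCP) lies on the centre line of the jaws, within the pads' length; the fingertips stand 17 mm ahead of it and the grasp point (between the pads) lies 2 mm behind it; z points along the fingers, y is the line along which they close (so a half turn about z gives the same grasp; the last joint's range is limited). The gripper opens to 92 mm and grips with 3 to 60 N. Pads are 19 mm wide; open, the fingers measure 130 mm over their backs; the gripper's body (75 mm by 190 mm) begins 47 mm behind the grasp point.
Start: joints at [1.055, 0.342, 1.524, -0, 1.275, -0.146], TCP at [189.736, 489.534, 243.741] pointing down, gripper open.
Joint ranges: [-2.53, 2.53], [-0.77, 2.02], [0.04, 2.7], [-1, 4.14], [0.28, 2.66], [-3.11, 3.11]. Speed limits (rad/s): [2.57, 2.57, 3.14, 3.14, 3.14, 3.14].

INTERFACE

Orientations are given as [roll, pitch, yaw] about the fixed x, y, z axes, in that order (R = Rz(yaw) Ry(pitch) Rx(roll)).
In Python, from plant import bot gives the robot as it stands. The module is installed in compiled form; this text tells all that it offers.
- The arm moves only by the shell command python3 -m pendant 'ROWS'. ROWS is JSON, a list of rows, each a list of 3 entries, a list of its own where there are three numbers: the shift along the world's x, y, z as a fraction of full scale, then the turn, a rotation vector about the world's x, y, z as a fraction of full scale, then the opening, from -1 (shut) to 1 (fully open), so that 0 is half open. In form: [[[tx, ty, tz], [rx, ry, rz], claw], ...]. A call has exactly 10 rows; each row shifts and turns the commanded pose from where the row before left it; what a row does not reach is not made up. Full scale, the value 1, is 30 mm for a shift and 0.12 rad for a turn. A row lasts 1/12 s, in which the tool goes at most 41.7 mm and 7.16 degrees, less where a joint would pass 70% of its speed; a pose out of reach is approached as far as the arm can. A call with a number of a shift or a turn outside -1 to 1 is refused whole. A call with a gripper value outside its range is refused whole. The fingers move at their own pace and stop on an object; the grip force is fixed at half the most. Time passes only in rows, so rows that do not move let the fingers close, or fill a call up. It gives the time, the measured TCP pose, the force, the opening and the grip force at its end, in the units of the state.
- bot.get_obs(): the state, without advancing time (a new reading comes with each control period).
- bot.capture(name): name is "side" or "top" or "wrist"; returns the picture (400x640x3 uint8, blue, green, red); there is no depth.
- bot.camera_params(name): a dict with "fovy" (degrees; the focal length in pixels is half the picture's height over the tangent of half this angle, whatever the lens; pixels are square), "cx", "cy" (the principal point, pixels), "distortion" ([k1, k2, p1, p2, k3] as OpenCV has them; the pictures are not rectified), "camera_from_world" (4x4, takes a point from world to camera coordinates). Camera axes: x right, y down, z forward; pixel columns grow to the right and rows downward; lengths in mm; the calibration is good to about 2 mm. A picture is of the moment at which its call begins: read the wrist's pose just before it. camera_params takes no time and is no camera call; for the wrist camera it gives the pose at the moment of the call.
- bot.close_job(): hands the job in; it is judged then, once.
The state is a dict: "time": time; "joint_positions": joint angles; "dq": joint speeds; "tau": joint torques, N m; "tool_pos": TCP position; "tcp_rot": TCP orientation; "contact_force": force on the tool from outside, world axes, zero at the start; "moment": the same for the moment, N m; "grip_width": finger opening in mm; "finger_force": force on a finger pad.
Only numpy, scipy, OpenCV 4.12 (cv2) and the standard library are available. Lean on these libraries where they do the work, as an engineer would, in place of code of your own. Each camera call takes 0.05 s, during which the arm holds its last target. There are 200 camera calls.

## Working session

There is one attempt and no reset: what is moved stays moved. The work goes in short steps, Python scripts to look and compute and a shell command to move; the robot and the scene stay as the last step left them, time stands still between calls to the robot, and variables do not carry over. Pictures are saved under pics/ and viewed, at most 10 in all, crops included, and the job is handed in when it is done.

```bash
mkdir -p pics; python3 - <<'E'
from plant import bot
import cv2
o=bot.get_obs();print({k:o[k] for k in('time','tool_pos','tcp_rot','grip_width')})
for n in('side','top'):
    im=bot.capture(n);cv2.imwrite(f'pics/{n}0.png',im);p=bot.camera_params(n);print(n,p)
E
```

```text
{'time': 0.0, 'tool_pos': array([189.53900506, 489.17600742, 243.02179522]), 'tcp_rot': array([-3.14001890e+00, -2.14933775e-04,  2.77179490e+00]), 'grip_width': 91.88503130885802}
side {'fovy': 45.022548695335956, 'cx': 323.4360722182433, 'cy': 201.1908624795785, 'distortion': array([-0.14055095,  0.        ,  0.        ,  0.        ,  0.        ]), 'camera_from_world': array([[ 8.94873275e-01, -4.46289889e-01,  5.21115329e-03,
        -5.05357180e+02],
       [-2.09947189e-01, -4.31219301e-01, -8.77480537e-01,
         2.02405789e+02],
       [ 3.93857841e-01,  7.84139815e-01, -4.79583936e-01,
         1.26517344e+03],
       [ 0.00000000e+00,  0.00000000e+00,  0.00000000e+00,
         1.00000000e+00]])}
top {'fovy': 43.009120065538966, 'cx': 322.92246690326607, 'cy': 208.33755335381414, 'distortion': array([0.00781733, 0.        , 0.        , 0.        , 0.        ]), 'camera_from_world': array([[-2.12563615e-02, -9.99716080e-01,  1.07669088e-02,
         2.30267481e+00],
       [-9.84872989e-01,  1.90859208e-02, -1.72223469e-01,
         6.05446991e+02],
       [ 1.71969075e-01, -1.42648819e-02, -9.84999061e-01,
         1.30717861e+03],
       [ 0.00000000e+00,  0.00000000e+00,  0.00000000e+00,
         1.00000000e+00]])}
```

View pics/top0.png

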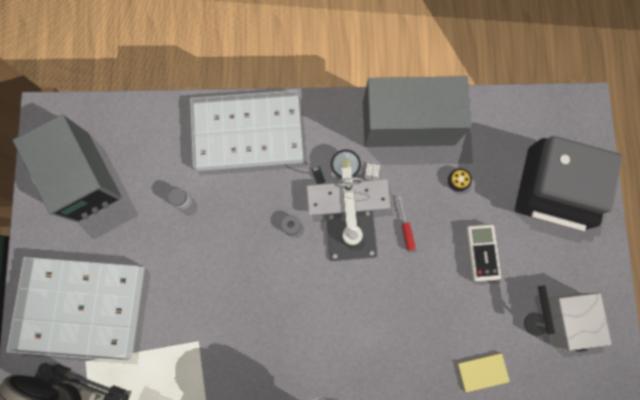

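View pics/side0.png

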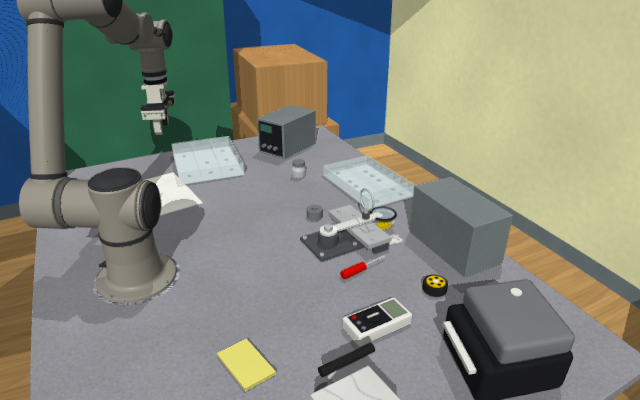

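The top view shows the pivot at (352,235), the ring edge-on at about (349,184), the lens at (345,163) and the breadboard at (372,171). The breadboard is on the image right, which is −y, so the swing is negative. In the side view the ring is at about (366,202). I'll enlarge both to get exact pixels.

```bash
python3 - <<'E'
import cv2,numpy as np
a=cv2.imread('pics/top0.png')[140:265,290:420];b=cv2.imread('pics/side0.png')[175:275,295:415]
a=cv2.resize(a,None,fx=4.5,fy=4.5,interpolation=cv2.INTER_CUBIC)
b=cv2.resize(b,(0,0),fx=5,fy=5,interpolation=cv2.INTER_CUBIC)
cv2.imwrite('pics/ca.png',a);cv2.imwrite('pics/cb.png',b)
E
cat > h.py <<'E'
import cv2,numpy as np
from plant import bot
def ray(p,uv):
    f=200/np.tan(np.radians(p['fovy']/2));K=np.array([[f,0,p['cx']],[0,f,p['cy']],[0,0,1]])
    n=cv2.undistortPoints(np.array([[uv]],float),K,np.array(p['distortion']))[0,0]
    T=p['camera_from_world'];R=T[:3,:3];c=-R.T@T[:3,3];d=R.T@np.array([n[0],n[1],1]);return c,d/np.linalg.norm(d)
def plane(p,uv,z):
    c,d=ray(p,uv);return c+d*(z-c[2])/d[2]
def tri(p1,u1,p2,u2):
    c1,d1=ray(p1,u1);c2,d2=ray(p2,u2)
    t=np.linalg.lstsq(np.c_[d1,-d2],c2-c1,rcond=None)[0];a=c1+d1*t[0];b=c2+d2*t[1];return (a+b)/2,np.linalg.norm(a-b)
def proj(p,X):
    f=200/np.tan(np.radians(p['fovy']/2));K=np.array([[f,0,p['cx']],[0,f,p['cy']],[0,0,1]])
    T=p['camera_from_world'];return cv2.projectPoints(np.array([X],float),cv2.Rodrigues(T[:3,:3])[0],T[:3,3],K,np.array(p['distortion']))[0].ravel()
E
```

```text
(no output)
```

View pics/ca.png

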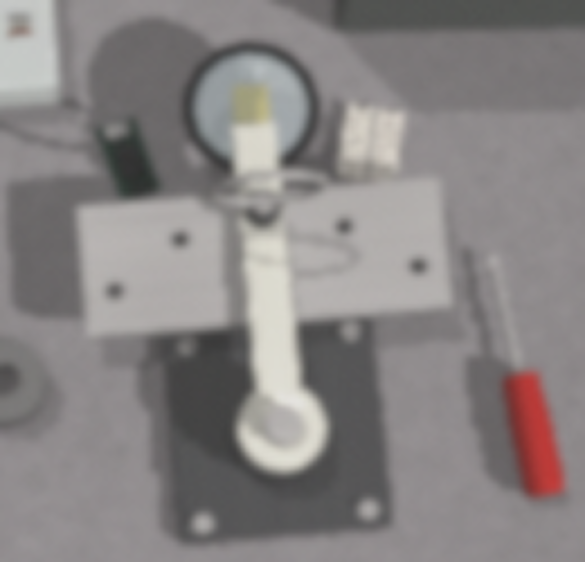

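View pics/cb.png

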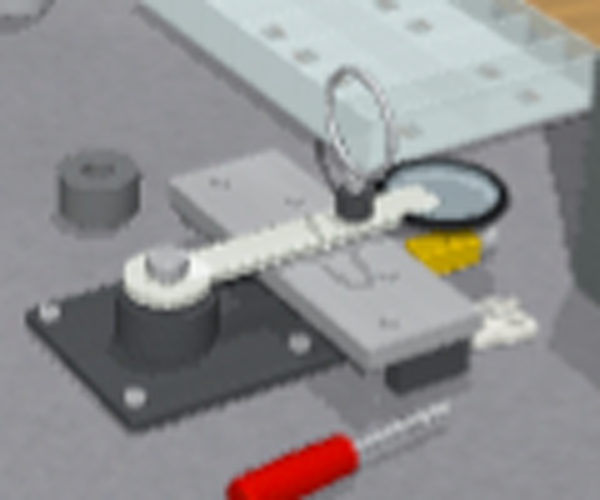

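```bash
python3 - <<'E'
from h import *
t=bot.camera_params('top');s=bot.camera_params('side')
T=lambda x,y:(290+(x+.5)/4.5-.5,140+(y+.5)/4.5-.5)
S=lambda x,y:(295+(x+.5)/5-.5,175+(y+.5)/5-.5)
np.set_printoptions(precision=1,suppress=True)
print('ring',tri(t,T(267,190),s,S(361,126)),plane(t,T(267,190),116.5))
piv=tri(t,T(281,422),s,S(168,268));print('piv',piv,plane(t,T(281,424),63))
print('lens',tri(t,T(252,107),s,S(444,193)),plane(t,T(252,107),50))
print('bb',plane(t,T(371,140),9),tri(t,T(371,140),s,S(503,322)))
print('guide',tri(t,T(262,208),s,S(355,190)))
P=plane(t,T(281,424),63)[:2];L=plane(t,T(252,107),50)[:2];B=plane(t,T(371,140),9)[:2];Rg=plane(t,T(267,190),116.5)[:2]
for q in(L,B,Rg):print(np.linalg.norm(q-P),np.arctan2(*(q-P)[::-1]))
o=bot.get_obs();print(o['tool_pos'],o['tcp_rot'])
for k in (0,1):pass
E
```

```text
ring (array([664.5, -78.6, 114.5]), np.float64(3.963053473172876)) [662.2 -77.6 116.5]
piv (array([536.3, -85.9,  56.3]), np.float64(0.9560740762548852)) [533.8 -85.2  63. ]
lens (array([730. , -75.1,  50.8]), np.float64(2.6434920577887473)) [729.  -74.5  50. ]
bb [ 717.4 -150.7    9. ] (array([ 722.2, -153.1,    4.1]), np.float64(7.857742230541318))
guide (array([663.3, -78.1,  71.4]), np.float64(3.556543690596793))
195.46678785887013 0.05445223313994071
194.8709252399531 -0.34282479524940845
128.56887985441506 0.059352411805869205
[189.6 489.2 243.1] [-3.1 -0.   2.8]
```

Heights, radii and angles agree: the ring–pivot distance is 129 mm, the lens 195 mm and the breadboard 195 mm. The arm's yaw is about 0.056, with the breadboard about −0.40 from it. Next I close the fingers and travel to behind the ring at safe height.

```bash
python3 -m pendant '[[[0.5,-0.96,0],[0,0,0.18],-1],[[0.5,-0.96,0],[0,0,0.18],-1],[[0.5,-0.96,0],[0,0,0.18],-1],[[0.5,-0.96,0],[0,0,0.18],-1],[[0.5,-0.96,0],[0,0,0.18],-1],[[0.5,-0.96,0],[0,0,0.18],-1],[[0.5,-0.96,0],[0,0,0.18],-1],[[0.5,-0.96,0],[0,0,0.18],-1],[[0.5,-0.96,0],[0,0,0.18],-1],[[0.5,-0.96,0],[0,0,0.18],-1]]'
python3 -m pendant '[[[0.5,-0.96,0],[0,0,0.18],-1],[[0.5,-0.96,0],[0,0,0.18],-1],[[0.5,-0.96,0],[0,0,0.18],-1],[[0.5,-0.96,0],[0,0,0.18],-1],[[0.5,-0.96,0],[0,0,0.18],-1],[[0.5,-0.96,0],[0,0,0.18],-1],[[0.5,-0.96,0],[0,0,0.18],-1],[[0.5,-0.96,0],[0,0,0.18],-1],[[0.5,-0.96,0],[0,0,0.18],-1],[[0.5,-0.96,0],[0,0,0.18],-1]]'
python3 -m pendant '[[[0.2,0,0],[0.056,-0.99,0],-1],[[0.2,0,0],[0.056,-0.99,0],-1],[[0.2,0,0],[0.056,-0.99,0],-1],[[0.2,0,0],[0.056,-0.99,0],-1],[[0.2,0,0],[0.056,-0.99,0],-1],[[0.2,0,0],[0.056,-0.99,0],-1],[[0,0,0],[0,0,0],-1],[[0,0,0],[0,0,0],-1],[[0,0,0],[0,0,0],-1],[[0,0,0],[0,0,0],-1]]'
cat > st.py <<'E'
from h import *
from scipy.spatial.transform import Rotation as Ro
np.set_printoptions(precision=3,suppress=True)
o=bot.get_obs();R=Ro.from_euler('xyz',o['tcp_rot']).as_matrix()
print(o['time'],'tcp',o['tool_pos'],'tip',o['tool_pos']+17*R[:,2],'\nz',R[:,2],'y',R[:,1],'q',np.array(o['joint_positions']),'F',np.array(o['contact_force']),o['grip_width'])
E
python3 st.py
```

```text
time: 0.93
tool_pos: [339.9, 200.0, 243.6]
tcp_rot: [3.142, -0.0, 2.989]
contact_force: [0.1, 0.3, -0.0]
grip_width: 29.8
finger_force: 0.0
time: 1.77
tool_pos: [490.0, -88.0, 243.4]
tcp_rot: [3.141, -0.001, -3.079]
contact_force: [0.1, -0.2, 0.6]
grip_width: 0.7
finger_force: 0.0
time: 2.6
tool_pos: [524.6, -83.5, 244.2]
tcp_rot: [3.138, 0.655, -3.073]
contact_force: [1.1, -0.8, 0.7]
grip_width: 0.1
finger_force: 0.0
2.6 tcp [524.595 -83.516 244.174] tip [534.928 -82.74  230.697] 
z [ 0.608  0.046 -0.793] y [-0.071  0.997  0.003] q [-0.494  0.103  2.036  0.698  0.537 -2.66 ] F [ 1.114 -0.81   0.735] 0.11116539955657916
```

The tilt reached is 52° below level. I move to a pre-pose 70 mm back along the finger axis and check with the wrist camera.

```bash
python3 -m pendant '[[[0.63,0.013,-0.45],[0,0,0],-1],[[0.63,0.013,-0.45],[0,0,0],-1],[[0.63,0.013,-0.45],[0,0,0],-1],[[0.63,0.013,-0.45],[0,0,0],-1],[[0.63,0.013,-0.45],[0,0,0],-1],[[0,0,0],[0,0,0],-1],[[0,0,0],[0,0,0],-1],[[0,0,0],[0,0,0],-1],[[0,0,0],[0,0,0],-1],[[0,0,0],[0,0,0],-1]]' >/dev/null
python3 st.py; python3 - <<'E'
from h import *
p=bot.camera_params('wrist');im=bot.capture('wrist')
im2=im.copy()
tmp=bot.camera_params('top')
for X in([664,-78,116.5],[664,-78,149],[664,-78,84],[662,-45.5,116.5],[666,-110.5,116.5],[534.5,-85.4,66]):
    u=proj(p,X);print(u);cv2.circle(im2,tuple(int(v) for v in u),3,(0,0,255),-1)
cv2.imwrite('pics/w1.png',im2);cv2.imwrite('pics/w1raw.png',im)
E
```

```text
3.4333 tcp [618.235 -81.5   177.204] tip [628.593 -80.727 163.746] 
z [ 0.609  0.045 -0.792] y [-0.07   0.998  0.003] q [-0.388  0.361  1.912  0.828  0.379 -2.732] F [ 0.396  0.585 -0.111] 0.296319845589928
[319.85904719 221.30066497]
[319.99449531 265.23583448]
[319.74417305 184.00164112]
[367.8935441  221.41766791]
[271.70194807 221.15421214]
[323.34563676 -23.65185507]
```

View pics/w1.png

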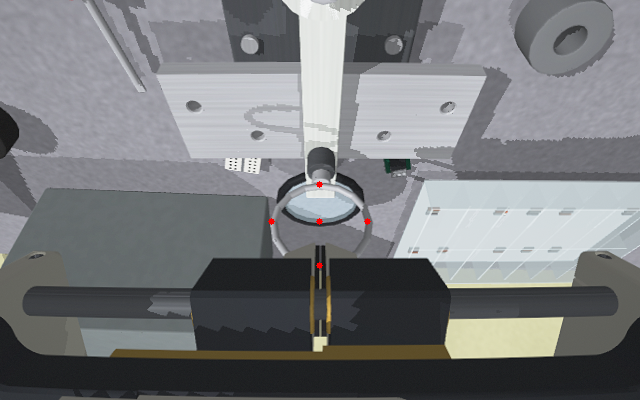

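The projected ring points (red, sides at 271 and 367, centre (320,221)) fall within about 2 px (1–2 mm) of the imaged ring, whose sides are at 271 and 371. The fingertips stand above it, centred near column 320. I now go down through the ring, easing the tilt a little to keep joint 5 in range.

```bash
python3 -m pendant '[[[0.19,0.02,-0.24],[0,0.06,0],-1],[[0.19,0.02,-0.24],[0,0.06,0],-1],[[0.19,0.02,-0.24],[0,0.06,0],-1],[[0.19,0.02,-0.24],[0,0.06,0],-1],[[0.19,0.02,-0.24],[0,0.06,0],-1],[[0.19,0.02,-0.24],[0,0.06,0],-1],[[0.19,0.02,-0.24],[0,0.06,0],-1],[[0.19,0.02,-0.24],[0,0.06,0],-1],[[0,0,0],[0,0,0],-1],[[0,0,0],[0,0,0],-1]]' >/dev/null
python3 st.py; python3 - <<'E'
from h import *
a=bot.capture('side')[170:270,300:420];cv2.imwrite('pics/s2.png',cv2.resize(a,None,fx=5,fy=5,interpolation=cv2.INTER_CUBIC))
E
```

```text
4.3167 tcp [664.124 -76.36  117.784] tip [673.659 -75.571 103.732] 
z [ 0.561  0.046 -0.827] y [-0.07   0.997  0.008] q [-0.333  0.524  1.803  0.742  0.343 -2.618] F [-0.009  0.033 -0.956] -0.017386336824750694
```

View pics/s2.png

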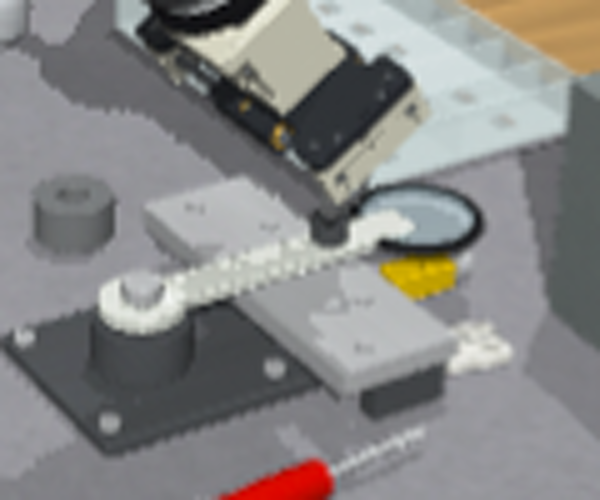

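The fingertips stand just behind the collar, at crop (345,195) against the collar at (330,225), with no contact force. I lift slowly and watch the force.

```bash
python3 -m pendant '[[[0,0,0.12],[0,0,0],-1],[[0,0,0.12],[0,0,0],-1],[[0,0,0.12],[0,0,0],-1],[[0,0,0],[0,0,0],-1],[[0,0,0],[0,0,0],-1],[[0,0,0],[0,0,0],-1],[[0,0,0],[0,0,0],-1],[[0,0,0],[0,0,0],-1],[[0,0,0],[0,0,0],-1],[[0,0,0],[0,0,0],-1]]' | grep force
python3 -m pendant '[[[0,0,0.1],[0,0,0],-1],[[0,0,0.1],[0,0,0],-1],[[0,0,0],[0,0,0],-1],[[0,0,0],[0,0,0],-1],[[0,0,0],[0,0,0],-1],[[0,0,0],[0,0,0],-1],[[0,0,0],[0,0,0],-1],[[0,0,0],[0,0,0],-1],[[0,0,0],[0,0,0],-1],[[0,0,0],[0,0,0],-1]]' | grep force
python3 st.py
```

```text
contact_force: [-4.9, -1.1, -4.6]
finger_force: 3.5
contact_force: [-3.7, -0.8, -5.3]
finger_force: 3.9
6.0333 tcp [663.594 -76.408 135.091] tip [673.127 -75.619 121.038] 
z [ 0.561  0.046 -0.827] y [-0.07   0.997  0.008] q [-0.333  0.496  1.79   0.671  0.374 -2.542] F [-3.749 -0.754 -5.343] 0.6514930185110983
```

```bash
python3 -m pendant '[[[0,0,0.07],[0,0,0],-1],[[0,0,0.07],[0,0,0],-1],[[0,0,0],[0,0,0],-1],[[0,0,0],[0,0,0],-1],[[0,0,0],[0,0,0],-1],[[0,0,0],[0,0,0],-1],[[0,0,0],[0,0,0],-1],[[0,0,0],[0,0,0],-1],[[0,0,0],[0,0,0],-1],[[0,0,0],[0,0,0],-1]]' >/dev/null
python3 st.py; python3 - <<'E'
from h import *
a=bot.capture('side')[170:270,300:420];p=bot.camera_params('side')
for z in (116.5,72,84):print(z,(proj(p,[664,-78,z])-[300,170])*5)
cv2.imwrite('pics/s3.png',cv2.resize(a,None,fx=5,fy=5,interpolation=cv2.INTER_CUBIC))
E
```

```text
6.8667 tcp [663.594 -76.408 139.307] tip [673.127 -75.618 125.253] 
z [ 0.561  0.046 -0.827] y [-0.07   0.997  0.008] q [-0.333  0.49   1.786  0.655  0.383 -2.525] F [-4.698 -1.193 -5.75 ] 0.14193333542809736
116.5 [329.63326995 146.39566883]
72 [326.06621914 212.30423135]
84 [327.02190538 194.72679709]
```

View pics/s3.png

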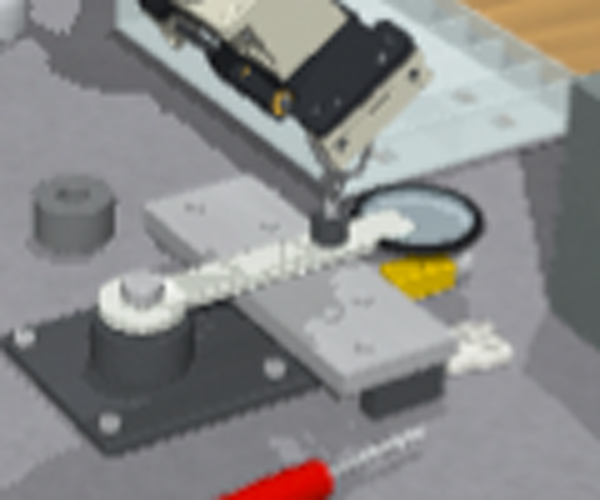

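The ring now stands clear of the guide, with the bright pin visible at crop (333,195) under the ring, and the force is 5.7 N, so the pin is about 15 mm up. I swing to just short of the hole.

```bash
python3 -m pendant '[[[0,-0.19,0],[0,0,-0.16],-1],[[0,-0.19,0],[0,0,-0.16],-1],[[-0.01,-0.19,0],[0,0,-0.16],-1],[[-0.02,-0.19,0],[0,0,-0.16],-1],[[-0.03,-0.19,0],[0,0,-0.16],-1],[[-0.04,-0.19,0],[0,0,-0.16],-1],[[-0.04,-0.19,0],[0,0,-0.16],-1],[[-0.05,-0.19,0],[0,0,-0.16],-1],[[0,0,0],[0,0,0],-1],[[0,0,0],[0,0,0],-1]]' >/dev/null
python3 st.py; python3 - <<'E'
from h import *
a=bot.capture('top')[140:265,290:420];cv2.imwrite('pics/t4.png',cv2.resize(a,None,fx=4.5,fy=4.5,interpolation=cv2.INTER_CUBIC))
E
```

```text
7.75 tcp [ 656.364 -120.941  137.951] tip [ 665.852 -121.578  123.859] 
z [ 0.558 -0.038 -0.829] y [0.083 0.996 0.011] q [-0.374  0.487  1.793  0.541  0.334 -2.324] F [-10.744   3.417  -5.96 ] 0.6674614523569256
```

View pics/t4.png

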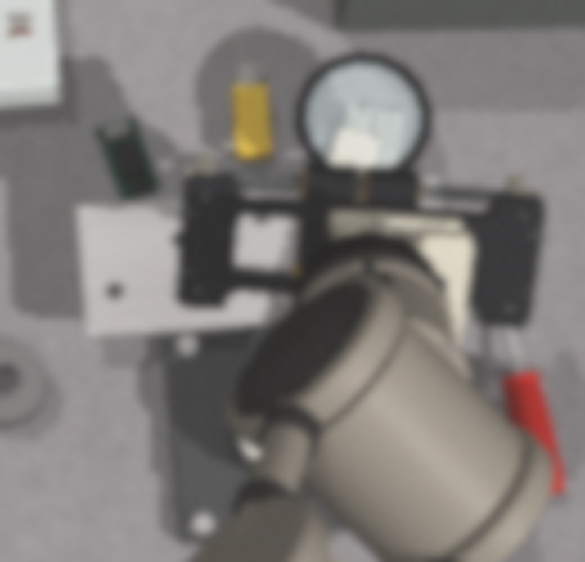

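The lens has swung to crop (364,115), nearly over the breadboard, and no loose object has been disturbed. I compute its angle next.

```bash
cat > lens.py <<'E'
from h import *
t=bot.camera_params('top')
def f(x,y):
    q=plane(t,(290+(x+.5)/4.5-.5,140+(y+.5)/4.5-.5),50)[:2];v=q-[534.5,-85.4];print(q,np.hypot(*v),np.arctan2(v[1],v[0])-.056)
if __name__=='__main__':f(364,115)
E
python3 lens.py
```

```text
[ 722.76530988 -142.29007732] 196.67309882115504 -0.3494559136839148
```

```bash
python3 -m pendant '[[[0,0,-0.1],[0,0,0],-1],[[0,0,-0.1],[0,0,0],-1],[[0,0,-0.1],[0,0,0],-1],[[0,0,0],[0,0,0],-1],[[0,0,0],[0,0,0],-1],[[0,0,0],[0,0,0],-1],[[0,0,0],[0,0,0],-1],[[0,0,0],[0,0,0],-1],[[0,0,0],[0,0,0],-1],[[0,0,0],[0,0,0],-1]]' >/dev/null
python3 st.py
python3 -m pendant '[[[-0.02,-0.06,0],[0,0,0],-1],[[-0.02,-0.06,0],[0,0,0],-1],[[-0.02,-0.06,0],[0,0,0],-1],[[0,0,0],[0,0,0],-1],[[0,0,0],[0,0,0],-1],[[0,0,0],[0,0,0],-1],[[0,0,0],[0,0,0],-1],[[0,0,0],[0,0,0],-1],[[0,0,0],[0,0,0],-1],[[0,0,0],[0,0,0],-1]]' >/dev/null
python3 st.py
```

```text
8.6333 tcp [ 657.485 -120.986  130.231] tip [ 667.013 -121.636  116.167] 
z [ 0.56  -0.038 -0.827] y [0.083 0.996 0.01 ] q [-0.373  0.501  1.8    0.577  0.315 -2.362] F [-8.777  5.257 -2.556] 0.1787073092693036
9.4667 tcp [ 655.1   -126.138  129.46 ] tip [ 664.605 -126.776  115.381] 
z [ 0.559 -0.038 -0.828] y [0.083 0.996 0.011] q [-0.385  0.5    1.802  0.592  0.319 -2.386] F [-9.653  3.915 -4.59 ] 0.537852915832879
```

```bash
python3 - <<'E'
from h import *
a=bot.capture('side')[170:270,300:420];b=bot.capture('top')[140:240,300:420]
c=np.hstack([cv2.resize(i,None,fx=3.3,fy=3.3,interpolation=cv2.INTER_CUBIC) for i in(a,b)]);cv2.imwrite('pics/s5.png',c)
E
```

```text
(no output)
```

View pics/s5.png

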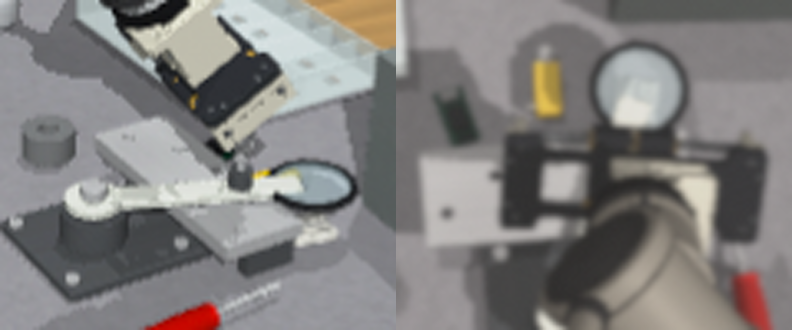

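The lens is now at top pixel (373.9,165.8). In the side view the ring is still slightly raised above the guide (240,170).

```bash
python3 -c "
from lens import *
f(377,117);f(379,118)
v=534.5+195*np.cos(-.337),-85.4+195*np.sin(-.337);print(v,(proj(t,[*v,50])-[300,140])*3.3+[396,0])"
python3 -m pendant '[[[-0.03,0,-0.1],[0,0,0],-1],[[-0.03,0,-0.1],[0,0,0],-1],[[0,0,0],[0,0,0],-1],[[0,0,0],[0,0,0],-1],[[0,0,0],[0,0,0],-1],[[0,0,0],[0,0,0],-1],[[0,0,0],[0,0,0],-1],[[0,0,0],[0,0,0],-1],[[0,0,0],[0,0,0],-1],[[0,0,0],[0,0,0],-1]]' >/dev/null
python3 st.py
```

```text
[ 721.37118624 -150.12591714] 197.76320334483407 -0.3894341806098192
[ 720.72488155 -151.3146854 ] 197.54607629651548 -0.39619126147846645
(np.float64(718.5314221676965), np.float64(-149.8781796806877)) [638.01528841  87.85909458]
10.4 tcp [ 654.367 -126.767  124.5  ] tip [ 663.91  -127.43   110.446] 
z [ 0.561 -0.039 -0.827] y [0.083 0.996 0.01 ] q [-0.386  0.507  1.81   0.624  0.305 -2.421] F [-5.782  3.581 -3.445] 0.5720922368995349
```

```bash
python3 -m pendant '[[[-0.05,0,-0.06],[0,0.15,0],-1],[[-0.05,0,-0.06],[0,0.15,0],-1],[[-0.05,0,-0.06],[0,0.15,0],-1],[[0,0,0],[0,0,0],-1],[[0,0,0],[0,0,0],-1],[[0,0,0],[0,0,0],-1],[[0,0,0],[0,0,0],-1],[[0,0,0],[0,0,0],-1],[[0,0,0],[0,0,0],-1],[[0,0,0],[0,0,0],-1]]' >/dev/null
python3 st.py; python3 - <<'E'
from h import *
a=bot.capture('side')[190:250,330:420];b=bot.capture('top')[140:200,330:420]
c=np.hstack([cv2.resize(i,None,fx=4.4,fy=4.4,interpolation=cv2.INTER_CUBIC) for i in(a,b)]);cv2.imwrite('pics/s6.png',c)
s=bot.camera_params('side')
for z in(42,72,84,94):print(z,(proj(s,[657.2,-128.4,z])-[330,190])*4.4)
E
```

```text
11.2333 tcp [ 650.628 -128.076  119.688] tip [ 659.432 -128.78   105.162] 
z [ 0.518 -0.041 -0.854] y [0.084 0.996 0.003] q [-0.381  0.514  1.782  0.461  0.354 -2.26 ] F [-0.54   0.194 -0.795] 0.35589072435700647
42 [182.98378394 174.51207119]
72 [185.46551425 135.65851375]
84 [186.46713492 119.88383087]
94 [187.30569145 106.63536646]
```

View pics/s6.png

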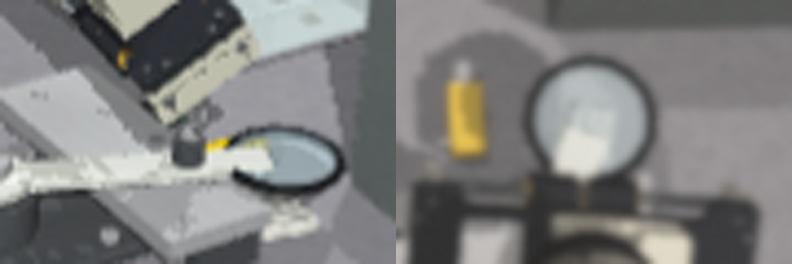

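There is no contact force now, and the side crop shows the ring sitting directly on the collar at (190,135) with no pin gap, so the pin looks home. I'll confirm with a small sideways nudge to see whether the arm is locked.

```bash
for i in 1 2; do python3 -m pendant '[[[-0.02,-0.06,0],[0,0,0],-1],[[-0.02,-0.06,0],[0,0,0],-1],[[0,0,0],[0,0,0],-1],[[0,0,0],[0,0,0],-1],[[0,0,0],[0,0,0],-1],[[0,0,0],[0,0,0],-1],[[0,0,0],[0,0,0],-1],[[0,0,0],[0,0,0],-1],[[0,0,0],[0,0,0],-1],[[0,0,0],[0,0,0],-1]]' | grep -E 'pos|contact'; done
for i in 1; do python3 -m pendant '[[[-0.02,-0.06,0],[0,0,0],-1],[[-0.02,-0.06,0],[0,0,0],-1],[[0,0,0],[0,0,0],-1],[[0,0,0],[0,0,0],-1],[[0,0,0],[0,0,0],-1],[[0,0,0],[0,0,0],-1],[[0,0,0],[0,0,0],-1],[[0,0,0],[0,0,0],-1],[[0,0,0],[0,0,0],-1],[[0,0,0],[0,0,0],-1]]' | grep -E 'pos|contact'; done
```

```text
tool_pos: [649.0, -131.1, 119.0]
contact_force: [-0.6, 1.0, 0.2]
tool_pos: [647.4, -133.9, 118.7]
contact_force: [-0.4, 5.0, -0.4]
tool_pos: [645.4, -136.3, 117.9]
contact_force: [-2.1, 8.4, -0.2]
```

```bash
cat > lm.py <<'E'
from lens import *
def lens_now(nm='top',im=None):
    im=bot.capture('top') if im is None else im
    g=cv2.cvtColor(im[150:178,352:396],cv2.COLOR_BGR2GRAY)
    g=cv2.resize(g,None,fx=6,fy=6,interpolation=cv2.INTER_CUBIC);g=cv2.medianBlur(g,5)
    c=cv2.HoughCircles(g,cv2.HOUGH_GRADIENT_ALT,1.5,50,param1=150,param2=.6,minRadius=60,maxRadius=100)
    if c is None: print('none');return
    for x,y,r in c[0][:2]:
        u=(352+(x+.5)/6-.5,150+(y+.5)/6-.5);q=plane(t,u,50)[:2];v=q-[534.5,-85.4];print(u,r/6,q,np.hypot(*v),np.arctan2(v[1],v[0])-.056)
E
python3 - <<'E'
from lm import *
o=cv2.imread('pics/s6.png')[:,396:];o=cv2.resize(o,(90,60),interpolation=cv2.INTER_AREA)
full=np.zeros((400,640,3),np.uint8);full[140:200,330:420]=o
lens_now(im=full);lens_now()
n=bot.capture('top')[145:172,355:392];o2=full[145:172,355:392]
f=lambda a:cv2.cvtColor(a,cv2.COLOR_BGR2GRAY).astype(np.float32)
print(cv2.phaseCorrelate(f(o2),f(n)))
E
```

```text
(np.float32(373.08334), np.float32(166.83333)) 12.078027 [ 717.95706012 -149.16122283] 194.22148811274545 -0.3904940355192528
(np.float32(373.58334), np.float32(166.58333)) 12.012279 [ 718.63299071 -150.55186952] 195.31954426107418 -0.3960832139939113
((0.034713250435174814, 0.5588387570935449), 1.0054487881837069)
```

The tool moved 8 mm while the lens moved ≤1 mm and the force rose to 8 N, so the arm is locked. I re-centre and withdraw along the finger axis.

```bash
python3 -m pendant '[[[0.03,0.11,0],[0,0,0],-1],[[0.03,0.11,0],[0,0,0],-1],[[0.03,0.11,0],[0,0,0],-1],[[0,0,0],[0,0,0],-1],[[0,0,0],[0,0,0],-1],[[0,0,0],[0,0,0],-1],[[0,0,0],[0,0,0],-1],[[0,0,0],[0,0,0],-1],[[0,0,0],[0,0,0],-1],[[0,0,0],[0,0,0],-1]]' | grep -E 'pos|contact'
python3 -m pendant '[[[-0.13,0.01,0.21],[0,0,0],-1],[[-0.26,0.02,0.43],[0,0,0],-1],[[-0.26,0.02,0.43],[0,0,0],-1],[[-0.26,0.02,0.43],[0,0,0],-1],[[-0.26,0.02,0.43],[0,0,0],-1],[[-0.26,0.02,0.43],[0,0,0],-1],[[-0.26,0.02,0.43],[0,0,0],-1],[[-0.3,0,0.43],[0,0,0],-1],[[0,0,0],[0,0,0],-1],[[0,0,0],[0,0,0],-1]]' | grep -E 'pos|contact'
python3 - <<'E'
from lm import *
lens_now()
# ring outline expected in the side picture for pin heights 0 / 10 mm: mean brightness along projected wire
s=bot.camera_params('side');im=cv2.cvtColor(bot.capture('side'),cv2.COLOR_BGR2GRAY);w=bot.camera_params('wrist');iw=cv2.cvtColor(bot.capture('wrist'),cv2.COLOR_BGR2GRAY)
cv2.imwrite('pics/fs.png',im);cv2.imwrite('pics/fw.png',iw)
a=-.337;c=np.array([534.5+130*np.cos(a),-85.4+130*np.sin(a),116.5]);e=np.array([-np.sin(a),np.cos(a),0])
for nm,p in(('s',s),('w',w)):
    for h in(0,10):
        print(nm,h,[proj(p,c+[0,0,h]+32.5*(np.cos(k)*e+np.sin(k)*np.array([0,0,1]))).round(1).tolist() for k in(0,np.pi/2,np.pi,-np.pi/2)])
# print side patch rows around the ring top column
u=proj(s,c+[0,0,32.5]).round().astype(int);print(u);print(im[u[1]-12:u[1]+14,u[0]-4:u[0]+5])
E
```

```text
tool_pos: [649.5, -128.7, 119.3]
contact_force: [-1.1, -0.5, -1.1]
tool_pos: [589.7, -124.8, 216.8]
contact_force: [0.4, 0.2, 0.5]
(np.float32(372.83334), np.float32(166.33333)) 12.32315 [ 719.37240547 -148.53280639] 195.35495270489795 -0.3850770336538958
s 0 [[370.6, 201.9], [373.6, 197.3], [375.5, 213.1], [372.4, 217.2]]
s 10 [[370.8, 198.9], [373.8, 194.1], [375.7, 210.0], [372.6, 214.2]]
w 0 [[359.7, 218.4], [321.8, 245.1], [281.6, 205.3], [321.3, 183.8]]
w 10 [[360.7, 227.9], [321.9, 256.4], [280.7, 215.0], [321.4, 192.0]]
[374 197]
[[215 216 216 216 215 215 215 215 214]
 [216 215 215 214 214 214 214 215 214]
 [219 216 215 214 215 214 215 214 215]
 [219 218 216 215 215 214 215 214 214]
 [217 218 218 217 216 215 215 216 215]
 [218 218 218 219 219 216 216 216 212]
 [219 217 218 218 218 214 215 206 204]
 [218 213 215 208 209 209 209 209 206]
 [208 209 209 208 208 210 208 208 208]
 [208 209 209 207 208 208 208 208 209]
 [207 200 184 188 203 209 211 210 211]
 [204 164 104 158 194 203 214 210 213]
 [201 125 121 162 195 193 203 203 203]
 [193 130 159 201 188 206 204 202 205]
 [167 139 150 199 173 208 195 195 205]
 [172 154 171 199 155 208 174 182 191]
 [170 158 183 204 177 204 195 183 183]
 [157 169 180 208 206 198 218 186 199]
 [162 182 181 208 204 185 217 200 208]
 [162 181 181 208 203 180 217 181 209]
 [165 188 181 208 202 170 214 176 201]
 [165 206 181 205 196 163 212 151 170]
 [166 214 169 185 171 158 209 140 130]
 [164 213 135 147 129 132 188 141 138]
 [120 214 135 133 136 126 151 148 155]
 [111 208 158 141 151 140 176 147 155]]
```

The ring top sits at side row 196–197. The home position predicts 197.3 and an unseated pin 194.1, so the pin is home. The lens is about 3 mm from the breadboard centre and the robot is clear, so I hand in.

```bash
python3 -c "
from plant import bot
print(bot.close_job())"
```

```text
the job is handed in; nothing more can be done
None
```

I swung the magnifier one hole to the breadboard's side (negative swing) and handed the job in; the hand-in gave no verdict, but my last checks showed the pin home, the lens about 3 mm from the breadboard's centre and the robot clear of everything.

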